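# Stand the angle plate up against the stop bar

### The arm

A 6-joint arm with a two-finger parallel gripper is mounted at the origin on the work surface. World frame = base frame: x ahead of the robot, y to its left, z up, the work surface at z = 0. Lengths are in m, angles in rad, forces in N, time in s.
With the tool pointing down it reaches from about 0.25 to 0.775 m from the base axis. Payload 4 kg.
Tool frame: the origin (TCP) lies between the finger pads; the fingertips stand 11 mm ahead of it and the grasp point (between the pads) lies 8 mm behind it (robot.tip_extent is the z of the fingertips in the tool frame, in m); z points along the fingers, y is the line along which they close (so a half turn about z gives the same grasp; the last joint's range is limited). The gripper opens to 94 mm and grips with 3 to 60 N. Pads are 16 mm wide; open, the fingers measure 119 mm over their backs; the gripper's body (75 mm by 177 mm) begins 78 mm behind the grasp point.
Start: joints at [1.211, 0.087, 1.371, -0, 1.684, -0.103], TCP at [0.14, 0.532, 0.217] pointing down, gripper open.
Joint ranges: [-3.1, 3.1], [-0.76, 2.03], [0.27, 2.55], [-1.08, 4.22], [0.17, 2.65], [-2.57, 2.57]. Speed limits (rad/s): [2.79, 2.79, 3.14, 3.14, 3.14, 3.14].

### API

Orientations are given as [roll, pitch, yaw] about the fixed x, y, z axes, in that order (R = Rz(yaw) Ry(pitch) Rx(roll)).
In Python, from bench import robot, imaging gives the robot as it stands.
- The arm moves only by the shell command python3 -m pendant 'ROWS'. ROWS is JSON, a list of rows, each a list of 7 numbers: the shift along the world's x, y, z in cm, then the turn, a rotation vector about the world's x, y, z in degrees, then the opening, from 0 (shut) to 1 (fully open). In form: [[dx, dy, dz, ax, ay, az, jaw], ...]. A call has 1 to 8 rows; each row shifts and turns the commanded pose from where the row before left it; what a row does not reach is not made up. A row lasts 1/10 s, in which the tool goes at most 50 mm and 8.59 degrees, less where a joint would pass 70% of its speed; a pose out of reach is approached as far as the arm can. A call is refused whole if a number of a shift passes 5 or a number of a turn 8.59, either way. A call with a gripper value outside its range is refused whole. The fingers move at their own pace and stop on an object; the grip force is fixed at half the most. Time passes only in rows, so rows that do not move let the fingers close. It gives the time, the measured TCP pose, the force, the opening and the grip force at its end, in the units of the state.
- robot.get_obs(): the state, without advancing time (a new reading comes with each control period).
- imaging.snapshot(name): name is "side" or "top" or "wrist"; returns the picture (480x640x3 uint8, red, green, blue); there is no depth.
- imaging.camera_params(name): a dict with "camera_matrix" (3x3 intrinsics, pixels), "R" (3x3) and "t" (3): a world point X has camera coordinates R X + t. Camera axes: x right, y down, z forward; pixel columns grow to the right and rows downward; lengths in m; the calibration is good to about 2 mm. A picture is of the moment at which its call begins: read the wrist's pose just before it. camera_params takes no time and is no camera call; for the wrist camera it gives the pose at the moment of the call.
- robot.close_job(): hands the job in; it is judged then, once.
The state is a dict: "time": time; "joint_positions": joint angles; "qvel": joint speeds; "joint_torque": joint torques, N m; "tool_pos": TCP position; "ee_rot": TCP orientation; "wrist_force": force on the tool from outside, world axes, zero at the start; "wrist_torque": the same for the moment, N m; "width": finger opening in m; "finger_force": force on a finger pad.
Only numpy, scipy, OpenCV 4.12 (cv2) and the standard library are available. Lean on these libraries where they do the work, as an engineer would, in place of code of your own. Each camera call takes 0.05 s, during which the arm holds its last target. There are 200 camera calls.

### The job

The aluminium angle plate is lying on its long leg on the slotted base plate. Using only pushes, without gripping or lifting it, tip it over its heel so that it stands on its short leg with the long leg upright, and push it along until the end of the short leg rests flush against the stop bar. Leave everything else where it is.

Things in the scene. Friction and masses are not known exactly. Their poses are not given: they have to be found in the camera images.
- angle_plate: loose aluminium angle plate, 0.33 to 0.6 kg: an L of two flat legs at right angles, both 80 mm wide, 12 mm thick. Long leg 100 mm, short leg 85 mm, measured from the outer heel edge. Origin: middle of that edge, about which it tips; y along the edge. Long leg along -x (faces at z = 0 and 12 mm), short leg along +z (faces at x = 0 and -12 mm). Standing as wanted, x points down and z at the stop bar
- long_end (a point): centre of the end face of the angle plate's long leg, 100 mm from the heel edge, 6 mm in from the outer face. At the start the long leg lies on the base plate and points towards the robot; the short leg stands up at the end away from the robot (body z up, body x towards the stop bar)
- foot_end (a point): centre of the end face of the angle plate's short leg, 85 mm from the heel edge, 6 mm in from the outer face; it must meet the stop bar. Pushed on the inner face within 20 mm of this end, towards the stop bar, the plate tips about its heel, which hardly slides (pushed lower it slides instead), and after 53 degrees it falls over by itself onto the short leg
- base_plate: fixed dark steel base plate, 300 (x) x 320 (y) x 25 (z) mm, flat top with dark slot lines along x; origin at the centre of its underside; +x points away from the robot, turned by up to 0.25 rad. A steel stop bar 25 x 260 x 20 mm (x, y, z) is bolted on top, along y, near the far edge; its front face is at x = 115 mm in this frame and faces -x
- stop_mid (a point): middle of the lower edge of the stop bar's front face, on the base plate's top
- disc_gauge: bystander: dark steel disc, 48 mm across and 14 mm thick, with an upright 14 mm spindle, 62 mm tall in all, stands on the base plate beside the angle plate; origin at the centre of its underside
- spacer: bystander: plain steel cylinder, 40 mm across, 45 mm tall, stands on the base plate on the other side of the angle plate; origin at the centre of its underside
- ring_gauge: bystander: flat steel ring, 80 mm outside, 44 mm bore, 22 mm thick, on the table; origin at the centre of its underside
- plug_gauge: bystander: dark steel plug gauge on a 60 mm disc foot, 110 mm tall, on the table; origin at the centre of its underside
- v_block: bystander: dark steel block 60 x 45 x 40 mm on the table; origin at the centre of its underside
- wrench: bystander: steel wrench lying on the table; its x axis runs along it towards the jaw
- oil_can: bystander: white can, 52 mm across, 110 mm tall, on the table; origin at the centre of its underside
Not all that is in view belongs to the job. Leave any turquoise or yellow look-alike of the angle_plate alone.

How it is judged:
By the outcome, as a careful person would: the job done as asked, in the order asked, and still so for the second after the job is handed in, with the robot touching nothing.
It also fails if it takes over 48 s, if anything falls off the work surface, if the arm or the gripper's body presses on something with over 40 N, if the wrist force passes 120 N, or if a joint passes its speed limit or range.

## Working session

There is one attempt and no reset: what is moved stays moved. The work goes in short steps, Python scripts to look and compute and a shell command to move; the robot and the scene stay as the last step left them, time stands still between calls to the robot, and variables do not carry over. Pictures are saved under pics/ and viewed, at most 10 in all, crops included, and the job is handed in when it is done.

```bash
mkdir -p pics; python3 - <<'E'
from bench import robot, imaging
import cv2
for n in("top","side"):
    im=imaging.snapshot(n); cv2.imwrite(f"pics/{n}0.png",im[:,:,::-1])
    p=imaging.camera_params(n); print(n,p)
o=robot.get_obs(); print(o['time'],o['tool_pos'],o['ee_rot'],o['width'],robot.tip_extent)
E
```

```text
top {'camera_matrix': array([[583.45385551,   0.        , 324.75906385],
       [  0.        , 583.45385551, 238.18354544],
       [  0.        ,   0.        ,   1.        ]]), 'R': array([[-0.01460268, -0.99989067, -0.00232764],
       [-0.99689046,  0.01473907, -0.07740908],
       [ 0.07743492,  0.00119002, -0.9969967 ]]), 't': array([-0.01090017,  0.43764229,  1.73523181])}
side {'camera_matrix': array([[464.74416223,   0.        , 327.32895268],
       [  0.        , 464.74416223, 241.79869615],
       [  0.        ,   0.        ,   1.        ]]), 'R': array([[ 0.68164274, -0.73146966, -0.01775701],
       [-0.48223028, -0.43086456, -0.76276451],
       [ 0.55028822,  0.52849586, -0.64643252]]), 't': array([-0.29316221,  0.27566897,  0.81704315])}
0.1 [0.13953839 0.53153334 0.2154566 ] [-3.13970639e+00 -1.76055039e-04  2.88479438e+00] 0.09387666472719927 0.011
```

View pics/top0.png

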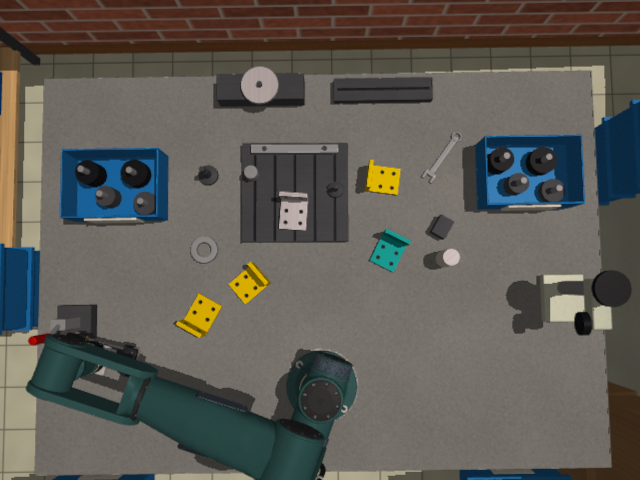

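View pics/side0.png

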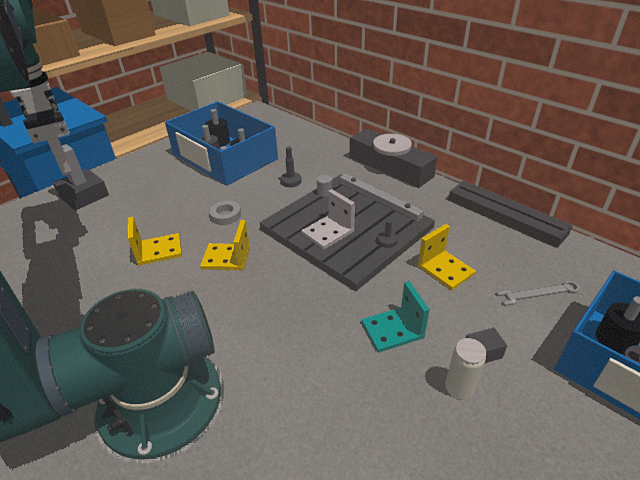

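The top view shows the base plate at about (241..348, 143..242), the plate at (293,210), the stop bar at (294,148), the disc gauge at (335,190) and the spacer at (250,172). I'll enlarge both views next.

```bash
python3 - <<'E'
import cv2,numpy as np
t=cv2.imread("pics/top0.png")[135:250,230:360]; t=cv2.resize(t,None,fx=5,fy=5,interpolation=cv2.INTER_CUBIC); 
cv2.imwrite("pics/topc.png",t)
s=cv2.imread("pics/side0.png")[165:295,255:440]; cv2.imwrite("pics/sidec.png",cv2.resize(s,None,fx=4,fy=4,interpolation=cv2.INTER_CUBIC))
E
```

```text
(no output)
```

View pics/topc.png

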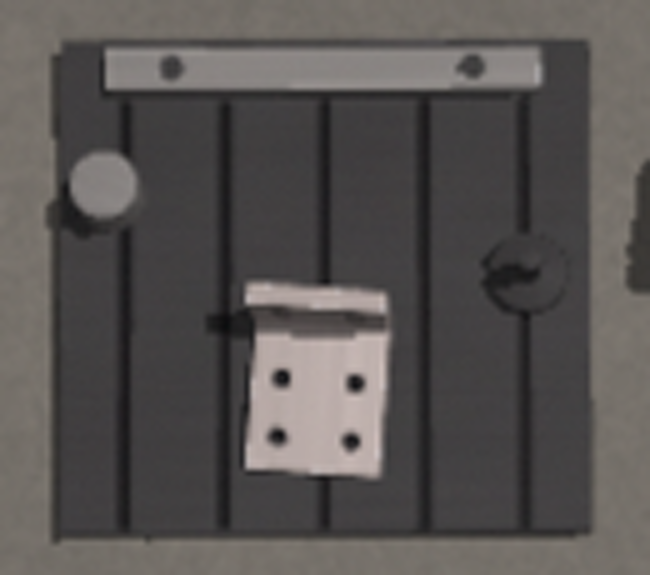

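View pics/sidec.png

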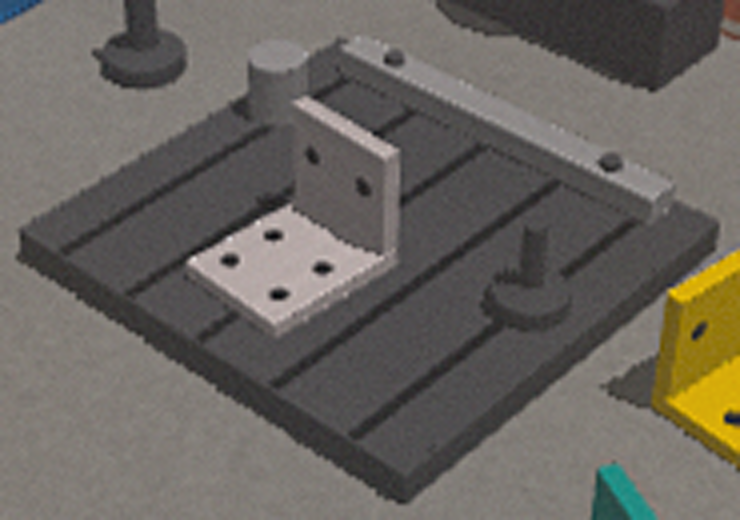

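The top crop gives the long leg's end corners at (245,468) and (381,477), and the short leg's top from (246,282) to (387,293). The side crop agrees. I'll fit the poses using both views.

```bash
cat > h.py <<'E'
import numpy as np
from bench import imaging
P={n:imaging.camera_params(n) for n in("top","side")}
def proj(n,X,p=None):
    p=p or P[n]; c=np.atleast_2d(X)@p['R'].T+p['t']; u=c@p['camera_matrix'].T; return u[:,:2]/u[:,2:]
def ct(a): return (np.array(a,float)+.5)/5-.5+[230,135]
def cs(a): return (np.array(a,float)+.5)/4-.5+[255,165]
def Z(y): c,s=np.cos(y),np.sin(y); return np.array([[c,-s,0],[s,c,0],[0,0,1]])
E
python3 - <<'E'
from h import *
from scipy.optimize import least_squares
h=.04
top=[((-.1,h,.012),(245,468)),((-.1,-h,.012),(381,477)),((0,h,.085),(246,282)),((0,-h,.085),(387,293)),((-.012,-h,.085),(389,316))]
sid=[((-.1,h,.012),(188,262)),((-.1,-h,.012),(275,325)),((0,h,.085),(305,97)),((0,-h,.085),(399,152)),((-.012,-h,.085),(388,160)),((-.012,h,.085),(293,103)),((-.1,-h,0),(275,334))]
btop=[((-.15,.16,.025),(56,535)),((-.15,-.16,.025),(590,531)),((.15,.16,.025),(63,42)),((.15,-.16,.025),(588,42)),((.115,.13,.045),(106,92)),((.115,-.13,.045),(541,87))]
bs=[((-.15,.16,.025),(20,235)),((-.15,-.16,.025),(405,477)),((.15,-.16,.025),(718,225)),((.115,.13,.045),(341,45)),((.115,-.13,.045),(655,196))]
def fit(t,s,z):
    def r(q):
        f=lambda L:np.array([a for a,_ in L])@Z(q[2]).T+[q[0],q[1],z]
        return np.r_[(proj("top",f(t))-ct([b for _,b in t])).ravel(),(proj("side",f(s))-cs([b for _,b in s])).ravel()]
    S=least_squares(r,[.5,0,0],loss='soft_l1'); print(S.x.round(4),S.fun.round(1)); return S.x
b=fit(btop,bs,0); a=fit(top,sid,.025)
print("plate in base",Z(b[2]).T@np.array([a[0]-b[0],a[1]-b[1],0]),a[2]-b[2])
# bystanders: spacer top, disc spindle top
def ground(px,z):
    p=P["top"];d=p['R'].T@np.linalg.solve(p['camera_matrix'],[*px,1]);o=-p['R'].T@p['t'];return o+d*(z-o[2])/d[2]
for nm,px,z in(("spacer",(103,184),.07),("disc",(526,275),.039)):print(nm,ground(ct(px),z))
E
```

```text
[ 0.5782  0.0711 -0.0111] [ 0.3  0.1  0.6  0.5 -0.3 -0.1  0.3 -0.5  0.1 -0.2  0.   0.4 -0.7 -2.
  0.  -0.5  1.2 -1.1 -0.4  0.5 -0.5  1.1]
[ 0.5629  0.0707 -0.0837] [ 0.2  0.4 -0.2  0.4  0.5  0.5  0.2  0.2 -0.5 -0.3 -0.5 -0.3  0.  -0.2
  0.6 -0.8  0.6 -0.5 -0.3 -0.4 -0.1 -0.3  0.1  1.4]
plate in base [-0.01534178 -0.00060164  0.        ] -0.07260969544848388
spacer [0.63339549 0.19883267 0.07      ]
disc [ 0.58069272 -0.04944213  0.039     ]
```

```bash
python3 -m pendant '[[2.8,-3.27,0,0,0,1.24,0.4],[2.8,-3.27,0,0,0,1.24,0.4],[2.8,-3.27,0,0,0,1.24,0.4],[2.8,-3.27,0,0,0,1.24,0.4],[2.8,-3.27,0,0,0,1.24,0.4],[2.8,-3.27,0,0,0,1.24,0.4],[2.8,-3.27,0,0,0,1.24,0.4],[2.8,-3.27,0,0,0,1.24,0.4]]'; python3 -m pendant '[[2.8,-3.27,0,0,0,0,0.4],[2.8,-3.27,0,0,0,0,0.4],[2.8,-3.27,0,0,0,0,0.4],[2.8,-3.27,0,0,0,0,0.4],[2.0,-3.27,0,0,0,0,0.4],[1.5,-3.27,0,0,0,0,0.4],[0,0,0,0,0,0,0.4]]'
```

```text
time: 0.9
tool_pos: [0.3643, 0.2688, 0.2161]
ee_rot: [-3.141, -0.0, 3.059]
wrist_force: [0.8, -0.3, -0.7]
width: 0.0381
finger_force: 0.0
time: 1.6
tool_pos: [0.5118, 0.0705, 0.2153]
ee_rot: [-3.14, -0.001, 3.052]
wrist_force: [-0.7, 0.4, -1.0]
width: 0.0377
finger_force: 0.0
```

```bash
python3 -m pendant '[[0.4,0.1,-3.5,0,0,0.2,0.4],[0.4,0.2,-3.5,0,0,0.2,0.4],[0.2,0,-2.7,0,0,0,0.4],[0.2,0,-1.0,0,0,0,0.4],[0,0,0,0,0,0,0.4]]'; python3 - <<'E'
from bench import imaging
import cv2
t=imaging.snapshot("top")[135:250,230:360]; s=imaging.snapshot("side")[140:280,255:440]
f=lambda a,k:cv2.resize(a[:,:,::-1],None,fx=k,fy=k,interpolation=cv2.INTER_CUBIC)
cv2.imwrite("pics/s1.png",f(s,4))
E
```

```text
time: 2.1
tool_pos: [0.5213, 0.0778, 0.1077]
ee_rot: [-3.141, -0.004, 3.066]
wrist_force: [-0.6, -1.3, 0.1]
width: 0.0376
finger_force: 0.0
```

View pics/s1.png

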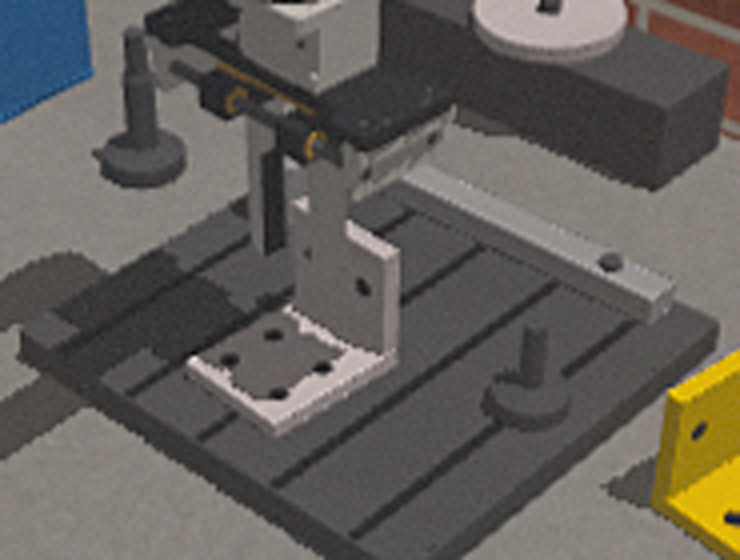

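The side crop shows both fingers in front of the short leg's inner face, around (320,210), and clear of the long leg. Next I'll approach and push.

```bash
python3 -m pendant '[[1.0,-0.3,0,0,0,-0.4,0.4],[0.8,-0.1,0,0,0,-0.3,0.4],[0.6,-0.05,0,0,0,0,0.4],[0.6,-0.05,0,0,0,0,0.4],[0.6,-0.05,0,0,0,0,0.4],[0.6,-0.05,0,0,0,0,0.4]]'
```

```text
time: 2.8
tool_pos: [0.5652, 0.0711, 0.1094]
ee_rot: [3.142, -0.0, 3.053]
wrist_force: [-1.8, 0.4, -0.2]
width: 0.0376
finger_force: 0.7
```

```bash
python3 -m pendant '[[0.6,-0.05,-0.2,0,0,0,0.4],[0.6,-0.05,-0.2,0,0,0,0.4],[0.6,-0.05,-0.2,0,0,0,0.4],[0.6,-0.05,-0.3,0,0,0,0.4],[0.5,-0.05,-0.3,0,0,0,0.4]]'; python3 -m pendant '[[0.4,-0.04,-0.2,0,0,0,0.4],[0.4,-0.04,-0.2,0,0,0,0.4],[0.3,-0.03,-0.2,0,0,0,0.4]]'; python3 - <<'E'
from bench import imaging
import cv2
s=imaging.snapshot("side")[140:280,255:440]
cv2.imwrite("pics/s2.png",cv2.resize(s[:,:,::-1],None,fx=4,fy=4,interpolation=cv2.INTER_CUBIC))
E
```

```text
time: 3.3
tool_pos: [0.5944, 0.0686, 0.0971]
ee_rot: [3.141, 0.0, 3.053]
wrist_force: [-0.4, -0.1, 0.6]
width: 0.0375
finger_force: 0.3
time: 3.6
tool_pos: [0.605, 0.0675, 0.0911]
ee_rot: [3.142, -0.0, 3.053]
wrist_force: [-0.1, 0.4, -0.7]
width: 0.0378
finger_force: 0.0
```

View pics/s2.png

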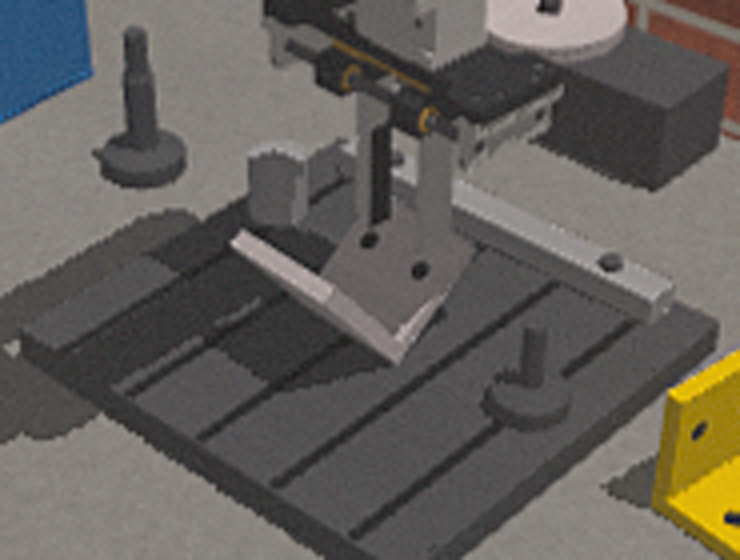

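The side crop shows the plate tipped about halfway on its heel, which is still at about (400,360). I'll keep pushing until it falls.

```bash
python3 -m pendant '[[0.4,-0.03,-0.3,0,0,0,0.4],[0.3,-0.03,-0.3,0,0,0,0.4],[0.3,-0.03,-0.3,0,0,0,0.4],[0,0,0,0,0,0,0.4],[0,0,0,0,0,0,0.4],[0,0,0,0,0,0,0.4]]';  python3 - <<'E'
from bench import imaging
import cv2
s=imaging.snapshot("side")[140:280,255:440]
cv2.imwrite("pics/s3.png",cv2.resize(s[:,:,::-1],None,fx=4,fy=4,interpolation=cv2.INTER_CUBIC))
E
```

```text
time: 4.25
tool_pos: [0.6147, 0.0667, 0.0826]
ee_rot: [3.142, 0.0, 3.053]
wrist_force: [0.7, 0.5, -0.1]
width: 0.0372
finger_force: 0.0
```

View pics/s3.png

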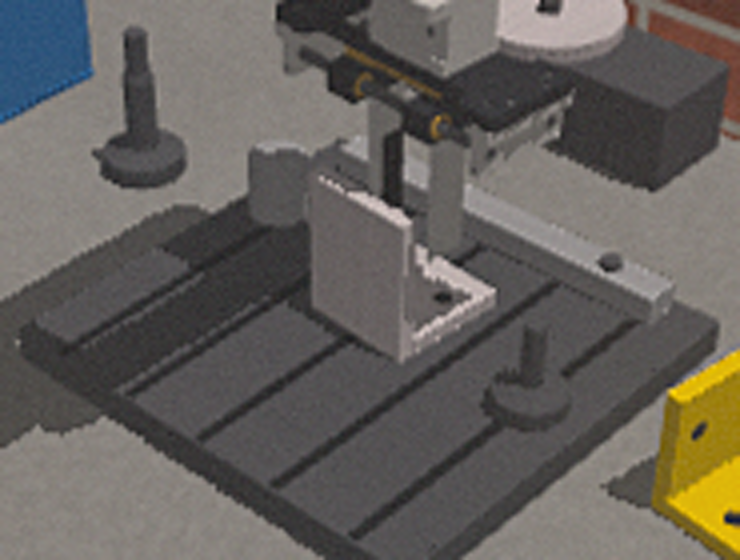

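The plate now stands on its short leg, with the heel still at about (400,360) in the crop. I'll bring the fingers up, over and down behind it.

```bash
python3 -m pendant '[[0,0,3.5,0,0,0,0.4],[0,0,4.5,0,0,0,0.4],[0,0,4.5,0,0,0,0.4],[-3,0.2,1,0,0,1.1,0.4],[-3,0.2,0,0,0,1.1,0.4],[-3,0.2,0,0,0,1.1,0.4],[-1.0,0,0,0,0,1.1,0.4],[0,0,0,0,0,0,0.4]]'; python3 -c "
from h import *
import cv2
t=imaging.snapshot('top')[135:250,230:360]
cv2.imwrite('pics/t4.png',cv2.resize(t[:,:,::-1],None,fx=5,fy=5,interpolation=cv2.INTER_CUBIC))"
```

```text
time: 5.1
tool_pos: [0.5142, 0.0728, 0.2183]
ee_rot: [3.142, 0.002, 3.13]
wrist_force: [0.1, 0.1, -0.9]
width: 0.0377
finger_force: 0.0
```

```bash
python3 -m pendant '[[0,0,-4,0,0,0,0.4],[0,0,-4,0,0,0,0.4],[0,0,-4,0,0,0,0.4],[0,0,-2.6,0,0,0,0.4],[0,0,0,0,0,0,0.4]]'; python3 -m pendant '[[1.2,0,0,0,0,0,0.4],[1.0,0,0,0,0,0,0.4],[0.8,0,0,0,0,0,0.4],[0.6,0,0,0,0,0,0.4],[0.5,0,0,0,0,0,0.4],[0.5,0,0,0,0,0,0.4],[0.5,0,0,0,0,0,0.4],[0.5,0,0,0,0,0,0.4]]'
```

```text
time: 5.65
tool_pos: [0.5121, 0.0723, 0.0661]
ee_rot: [-3.141, -0.01, 3.129]
wrist_force: [-0.0, 0.3, 0.8]
width: 0.0376
finger_force: 0.0
time: 6.45
tool_pos: [0.5701, 0.0729, 0.0718]
ee_rot: [3.141, -0.002, 3.13]
wrist_force: [-6.7, -1.1, 4.2]
width: 0.0378
finger_force: 2.8
```

```bash
python3 -m pendant '[[0,0,0,0,0,0,0.4],[0,0,0,0,0,0,0.4]]';  python3 -m pendant '[[0.3,0,0,0,0,0,0.4],[0.3,0,0,0,0,0,0.4],[0.3,0,0,0,0,0,0.4]]'; python3 -c "
from h import *
import cv2
s=imaging.snapshot('side')[140:280,255:440]
cv2.imwrite('pics/s5.png',cv2.resize(s[:,:,::-1],None,fx=4,fy=4,interpolation=cv2.INTER_CUBIC))"
```

```text
time: 6.65
tool_pos: [0.571, 0.0729, 0.0715]
ee_rot: [3.141, 0.001, 3.13]
wrist_force: [-1.4, 0.3, 0.5]
width: 0.0379
finger_force: 0.5
time: 6.95
tool_pos: [0.5789, 0.0729, 0.0715]
ee_rot: [3.141, -0.002, 3.13]
wrist_force: [-4.9, -1.2, 4.6]
width: 0.0376
finger_force: 2.5
```

View pics/s5.png

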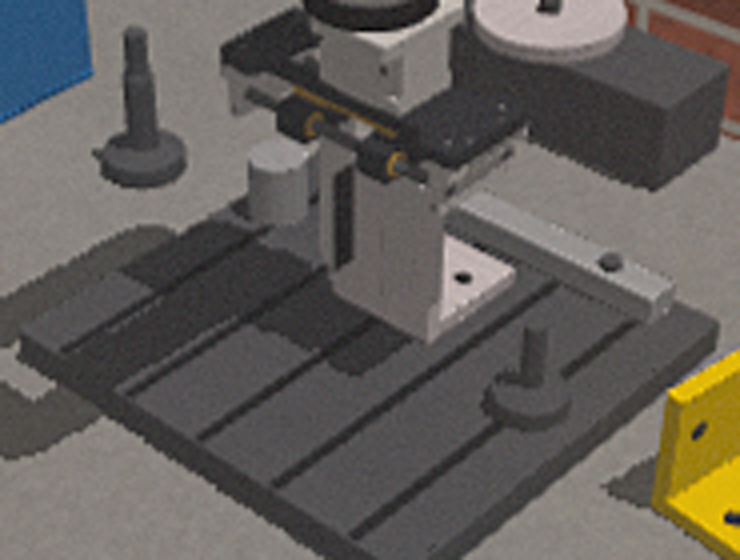

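The side crop shows the plate upright and sliding flat. The foot end at about (515,270) is nearing the bar, with roughly 2 cm to go.

```bash
python3 -m pendant '[[0.4,0,0,0,0,0,0.4],[0.4,0,0,0,0,0,0.4],[0.4,0,0,0,0,0,0.4],[0.2,0,0,0,0,0,0.4]]';  python3 -m pendant '[[0.2,0,0,0,0,0,0.4],[0.1,0,0,0,0,0,0.4]]'; python3 -m pendant '[[0.15,0,0,0,0,0,0.4]]';python3 -m pendant '[[0.15,0,0,0,0,0,0.4]]'
```

```text
time: 7.4
tool_pos: [0.5938, 0.0727, 0.0714]
ee_rot: [3.141, -0.0, 3.13]
wrist_force: [-5.8, -0.3, 3.9]
width: 0.0374
finger_force: 2.7
time: 7.6
tool_pos: [0.5968, 0.0727, 0.0714]
ee_rot: [3.141, -0.0, 3.129]
wrist_force: [-5.5, -0.3, 2.9]
width: 0.0374
finger_force: 2.5
time: 7.7
tool_pos: [0.5982, 0.0727, 0.0714]
ee_rot: [3.142, -0.0, 3.13]
wrist_force: [-4.1, -0.0, 2.9]
width: 0.0376
finger_force: 2.2
time: 7.8
tool_pos: [0.5995, 0.0726, 0.0715]
ee_rot: [3.142, -0.001, 3.13]
wrist_force: [-9.0, -1.2, 4.9]
width: 0.0377
finger_force: 4.2
```

```bash
for i in 1; do python3 -m pendant '[[0.1,0,0,0,0,0,0.4],[0,0,0,0,0,0,0.4]]'; done; python3 -m pendant '[[0.1,0,0,0,0,0,0.4],[0,0,0,0,0,0,0.4]]'
```

```text
time: 8.0
tool_pos: [0.5995, 0.0726, 0.0716]
ee_rot: [-3.141, -0.003, 3.13]
wrist_force: [-7.5, -0.4, 5.6]
width: 0.0374
finger_force: 4.2
time: 8.2
tool_pos: [0.5997, 0.0726, 0.0719]
ee_rot: [-3.141, -0.005, 3.13]
wrist_force: [-11.4, -0.3, 7.6]
width: 0.0373
finger_force: 5.5
```

Motion has stalled and the force is rising, so it's in contact. I'll back off slowly and check.

```bash
python3 -m pendant '[[-0.2,0,0,0,0,0,0.4],[-0.3,0,0,0,0,0,0.4],[-1,0,0,0,0,0,0.4],[-3,0,0,0,0,0,0.4],[-4,0,0,0,0,0,0.4],[-3,0,4,0,0,0,0.4],[-4,0,2,0,0,0,0.4],[-4,0,0,0,0,0,0.4]]'; python3 -c "
from h import *
import cv2
f=lambda a,k:cv2.resize(a[:,:,::-1],None,fx=k,fy=k,interpolation=cv2.INTER_CUBIC)
s=f(imaging.snapshot('side')[165:265,300:435],5)[:,:400+275]
t=f(imaging.snapshot('top')[135:235,230:360],6)
cv2.imwrite('pics/s6.png',s);cv2.imwrite('pics/t6.png',t)"
```

```text
time: 9.0
tool_pos: [0.4078, 0.0727, 0.135]
ee_rot: [3.141, 0.009, 3.129]
wrist_force: [-0.4, -0.4, 1.3]
width: 0.0373
finger_force: 0.0
```

View pics/t6.png

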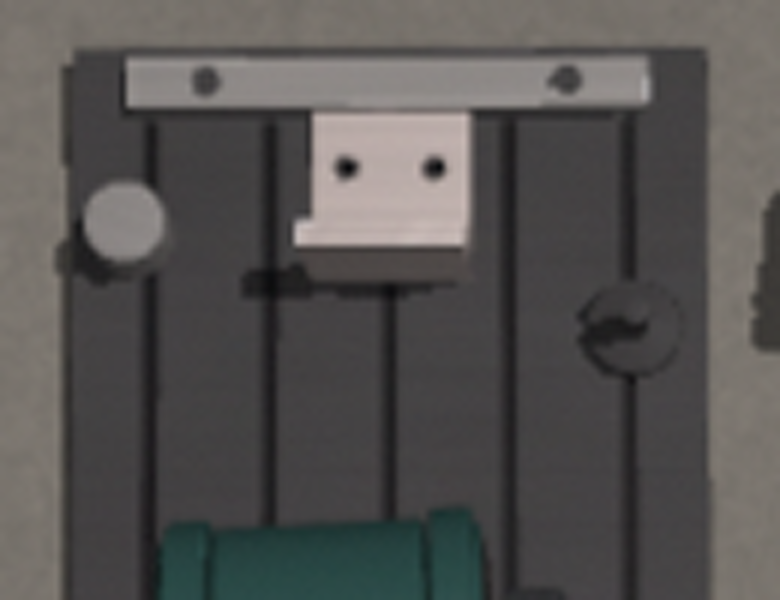

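The top crop shows the plate square to the bar. Its foot end lies along the bar's front edge from (313,110) to (470,110), and the gauges haven't moved. One last check from the side.

View pics/s6.png

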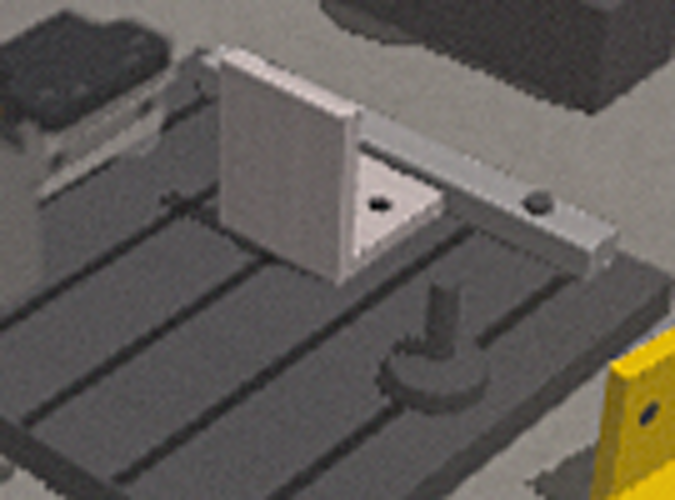

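The side crop shows the plate upright, with its foot end at about (440,200) against the bar, no visible gap and the robot clear.

```bash
python3 -c "
from bench import robot
print(robot.close_job())"
```

```text
the job is handed in; nothing more can be done
None
```

I tipped the angle plate over its heel onto its short leg and pushed it up to the stop bar, where it looks flush and square in both views; the job is handed in, with about 9 s used and no verdict returned.

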